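# Pump up the bench wax injector

## Task

Bring the wax injector up to pressure without gripping anything: with the fingertips push its yellow swing guard aside until it is well clear of the red plunger, then press the plunger down to its stop and let it come right back up, again and again, until the pressure pin in the side tower stands fully out with its whole green band in view. Finish with the plunger let up and the guard still aside. Leave the pin itself untouched and the other things on the bench where they are.

Things in the scene. Friction and masses are not known exactly. Their poses are not given: they have to be found in the camera images.
- injector: Bench wax injector, fixed (all sizes in mm). Aluminium pot, grey lid (radius 56, top at height 105), brass nozzle to -x (70 from the axis), slim grey indicator tower (radius 17, height 125) at y = +78. Origin on the pot's axis at the worktop, z up; turned about z by up to 0.4 rad. Red plunger on the axis; guard's hinge post (radius 9, up to height 165) at x = +47.
- plunger_top (a point): Centre of the top of the red domed plunger cap (radius 20, 13 thick), on the pot's axis; it moves with the cap. Let up, it is 148 above the worktop; fully pressed, 128.
- plunger (a joint): How far the plunger is pressed, in m: 0 let up, 0.020 at its stop. A spring returns it: 4 N at the top, 11 N at the stop; lifting the pin adds about 2 N, so 15 to 20 N bottoms it surely. Press to the stop and let it back to nearly 0 each time, or it does not take the next tooth; short strokes raise the pin less or not at all.
- guard_hinge (a point): The guard's upright hinge axis at the height of the guard plate (155 above the worktop), on the injector, 47 behind (+x of) the plunger's axis.
- guard_peg (a point): Middle of the black upright peg on the guard, the thing to push: radius 6 (head 8), height 157 (the plate's upper side) to 186; this point is at 173. It is 47 from the hinge axis and goes round with the guard. Under it the yellow guard plate, a disc of radius 23, 4 thick, covers the plunger cap (5 below it) at the start.
- guard (a joint): Angle of the guard in rad, growing counter-clockwise seen from above: 0 with the peg over the plunger, stop at 2.0 (swung to the -y side, away from the tower). Starts at 0 to 0.25, needs about 0.7 N at the peg, stays where it is left. From 0.9 on its disc is clear of the cap; 1.7 or more leaves room for the fingers.
- pin_tip (a point): Top of the pressure pin's orange head (radius 6.5) on the tower. The pin is a white rod of radius 4 with a 6 long green band near its foot. With the pin in, the tip is 133 above the worktop; fully out, 185.
- pin (a joint): How far the pin is out, in m; it starts at 0.001 to 0.015 and stays where it is lifted. A full stroke raises it by 0.008 (the first one by up to 0.020) until it is fully out at 0.052 after 4 or 5 strokes; more strokes then do nothing. The green band is wholly in view from 0.048.
- end_nippers: Bystander, loose, to be left alone (within 20 mm of where it stood): red-handled end nippers, 65x155x16, lying flat. Origin at the centre of its underside.
- fire_brick: Bystander, loose, to be left alone (within 20 mm of where it stood): fire brick, 151x130x53. Origin at the centre of its underside.
- brass_ingot: Bystander, loose, to be left alone (within 20 mm of where it stood): brass ingot, 9x48x8, lying on the fire brick. Origin at the centre of its underside.
- small_pot1: Bystander, loose, to be left alone (within 20 mm of where it stood): small flat white pot, 47 across, 16 high. Origin at the centre of its underside.
- tape_1: Bystander, loose, to be left alone (within 20 mm of where it stood): roll of tan tape, 96 across, 25 high, lying flat. Origin at the centre of its underside.
- small_pot2: Bystander, loose, to be left alone (within 20 mm of where it stood): small clear-topped pot, 41 across, 22 high. Origin at the centre of its underside.
- pitch_lump: Bystander, loose, to be left alone (within 20 mm of where it stood): dark lump of pitch, 38x48x17. Origin at the centre of its underside.

How it is judged:
By the outcome, as a careful person would: the job done as asked, in the order asked, and still so for the second after the job is handed in, with the robot touching nothing.
It also fails if it takes over 42 s, if anything falls off the work surface, if the arm or the gripper's body presses on something with over 40 N, if the wrist force passes 120 N, or if a joint passes its speed limit or range.

## Robot

A 7-joint arm with a two-finger parallel gripper is mounted at the origin on a cart in front of the work surface, level with it; the furniture and walls round the work are solid. World frame = base frame: x ahead of the robot, y to its left, z up, the work surface at z = 0. Lengths are in m, angles in rad, forces in N, time in s.
With the tool pointing down it reaches from about 0.4 to 0.875 m from the base axis. Payload 19.3 kg.
Tool frame: the origin (TCP) lies midway between the tips of the shut fingers; the grasp point (between the pads) lies 19 mm behind it; z points along the fingers, y is the line along which they close (so a half turn about z gives the same grasp; the last joint's range is limited). The gripper opens to 85 mm and grips with 20 to 120 N. Pads are 22 mm wide; open, the fingers measure 114 mm over their backs; the gripper's body (76 mm by 85 mm) begins 54 mm behind the grasp point. The pads swing forward as they close: fully open they stand 13 mm farther back than shut.
Start: joints at [-1.286, 0.521, -0.036, 1.599, 0.021, 1.021, -0.113], TCP at [0.217, 0.586, 0.231] pointing down, gripper open.
Joint ranges: [-2.91, 2.91], [-0.3, 2.13], [-1.5, 1.42], [0.17, 2.43], [-1.26, 4.41], [0.16, 1.93], [-2.52, 2.52]. Speed limits (rad/s): [1.89, 1.89, 2.39, 2.39, 3.01, 3.01, 3.01].

## Interface

Orientations are given as [roll, pitch, yaw] about the fixed x, y, z axes, in that order (R = Rz(yaw) Ry(pitch) Rx(roll)).
In Python, from workcell import * gives the robot as it stands. The module is installed in compiled form; this text tells all that it offers.
- The arm moves only by the tool play_rows, never from a script. Its argument "deltas" is a list of rows, each a list of 7 numbers: the shift along the tool's x, y, z in units of 500 mm (1.0 is 500 mm), then the turn, a rotation vector about the tool's x, y, z in units of 120 degrees (1.0 is 120 degrees), then the closure, from 0 (fully open) to 1 (shut). A call has 1 to 10 rows; each row is the pose to reach, as a shift and turn from the pose commanded when the call began, along the tool's axes at that moment; what a row does not reach only later rows make up. A row lasts 1/10 s, in which the tool goes at most 50 mm and 8.59 degrees, less where a joint would pass 70% of its speed; a pose out of reach is approached as far as the arm can. A call with a number of a shift or a turn outside -1 to 1 is refused whole. A call with a gripper value outside its range is refused whole. The fingers move at their own pace and stop on an object; "newtons" is the grip in N (left out, the last holds). Time passes only in rows, so rows that repeat a pose let the fingers close. It gives the time, the measured TCP pose, the force, the opening and the grip force at its end, in the units of the state.
- observe(): the state, without advancing time (a new reading comes with each control period).
- grab_frame(name): name is "side" or "top" or "wrist"; returns the picture (400x640x3 uint8, red, green, blue); there is no depth.
- get_calibration(name): a dict with "fovy" (degrees; the focal length in pixels is half the picture's height over the tangent of half this angle, whatever the lens; pixels are square), "cx", "cy" (the principal point, pixels), "xyz" and "rotation" of the camera in the world. Camera axes: x right, y down, z forward; pixel columns grow to the right and rows downward; lengths in m; the calibration is good to about 2 mm. A picture is of the moment at which its call begins: read the wrist's pose just before it. get_calibration takes no time and is no camera call; for the wrist camera it gives the pose at the moment of the call.
- job_done(): hands the job in; it is judged then, once.
The state is a dict: "clock": time; "qpos": joint angles; "qd": joint speeds; "joint_efforts": joint torques, N m; "position": TCP position; "tool_rot": TCP orientation; "force": force on the tool from outside, world axes, zero at the start; "moment": the same for the moment, N m; "grip_width": finger opening in m; "finger_force": force on a finger pad.
Only numpy, scipy, OpenCV 4.12 (cv2) and the standard library are available. Lean on these libraries where they do the work, as an engineer would, in place of code of your own. Each camera call takes 0.05 s, during which the arm holds its last target. There are 200 camera calls.

## Working session

There is one attempt and no reset: what is moved stays moved. The work goes in short steps, Python scripts to look and compute and a tool call to move; the robot and the scene stay as the last step left them, time stands still between calls to the robot, and variables do not carry over. Pictures are saved under pics/ and viewed, at most 10 in all, crops included, and the job is handed in when it is done.

Besides the shell and the picture viewer there is one more tool, called after "Emit:" as name(argument=value, ...), one argument or row to a line, values as JSON. play_rows: Moves the arm, as the interface text tells. Its arguments: {"type":"object","properties":{"deltas":{"type":"array"},"newtons":{"type":"number"}},"required":["deltas"]}

```bash
mkdir -p pics
python3 - <<'E'
from workcell import *
import cv2,numpy as np
print(observe())
for n in("side","top"):
    c=get_calibration(n);print(n,c)
    cv2.imwrite(f"pics/{n}0.png",grab_frame(n)[:,:,::-1])
E
```

```text
{'clock': 0.0, 'qpos': array([-1.28618928,  0.52198881, -0.03631852,  1.59995735,  0.02120807,
        1.02112482, -0.11280093]), 'qd': array([-0.00083524,  0.00043224,  0.00112108, -0.00088786, -0.00054326,
        0.00044909, -0.00065405]), 'joint_efforts': array([ 4.43770041e-04, -9.27112412e+01,  1.97979771e+00, -3.69944322e+01,
        1.79544627e-02,  8.03260045e-03, -6.71092698e-05]), 'position': array([0.21706063, 0.58575732, 0.23075969]), 'tool_rot': array([-3.14050318e+00,  8.91427922e-05,  2.78677035e+00]), 'force': array([ 0.43208059,  0.49644795, -0.75146844]), 'moment': array([-0.00207306,  0.02358636, -0.05340217]), 'finger_force': 0.0, 'grip_width': 0.08532521012761435}
side {'fovy': 53.83342934484473, 'cx': 312.3067873508579, 'cy': 197.8833844320842, 'xyz': array([0.40213714, 0.70131078, 0.78768311]), 'rotation': array([-2.2790629 , -0.01193161, -2.94093967])}
top {'fovy': 44.93098079246301, 'cx': 321.651696787094, 'cy': 197.90500832504222, 'xyz': array([ 0.40145242, -0.06370806,  1.49186608]), 'rotation': array([-3.03649839,  0.01082719, -1.59863455])}
```

View pics/side0.png

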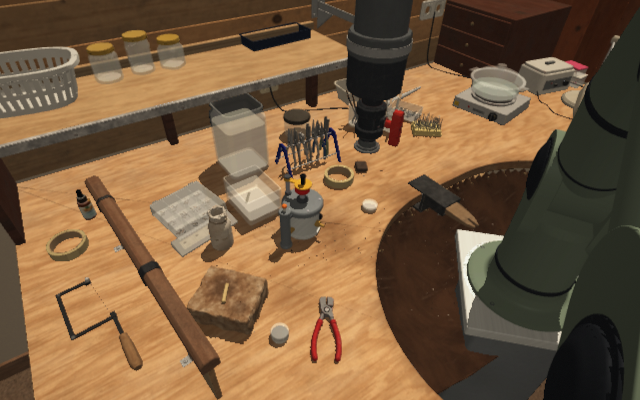

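View pics/top0.png

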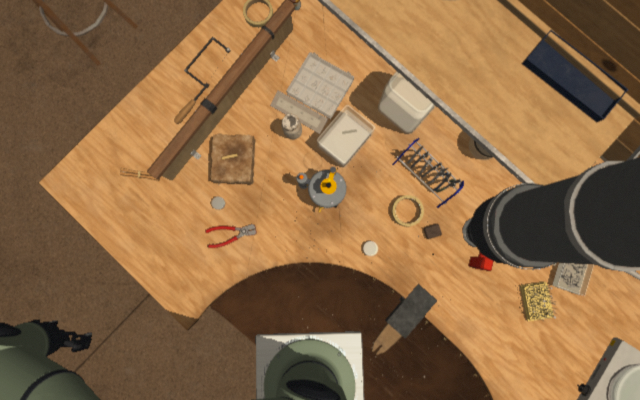

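The pot is at about (327,188) in the top view and (300,215) in the side view. I'll enlarge both.

Run:
```python
import cv2,numpy as np
a=cv2.imread("pics/top0.png")[150:230,280:370];b=cv2.imread("pics/side0.png")[165:265,265:335]
a=cv2.resize(a,None,fx=5,fy=5,interpolation=2);b=cv2.resize(b,None,fx=5,fy=5,interpolation=2)
o=np.zeros((500,800,3),np.uint8);o[:400,:450]=a;o[:500,450:800]=b
cv2.imwrite("pics/c0.png",o)
```

```text
(no output)
```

View pics/c0.png

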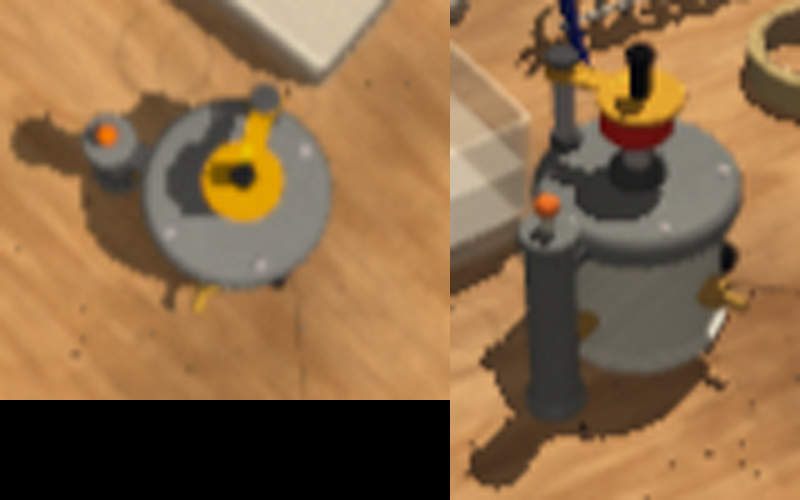

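Top view: the peg head is at (328.4,185), the hinge top at (333,169.4), the lid centre at (327.4,188.4) and the pin at (301.4,177). Side view: peg head (303,175.4), hinge (287.4,175.4), plate (303.2,184.4), pin (284.4,206). I'll fit the pose to these.

```bash
cat > h.py <<'E'
from workcell import *
import numpy as np
from scipy.spatial.transform import Rotation as R
from scipy.optimize import least_squares
def project(n,P,c=None):
    c=c or get_calibration(n);M=R.from_euler('xyz',c['rotation']).as_matrix()
    f=200/np.tan(np.radians(c['fovy'])/2);p=M.T@(np.array(P)-c['xyz']);return np.array([c['cx']+f*p[0]/p[2],c['cy']+f*p[1]/p[2]])
def pts(v):
    x,y,w,g,pin=v
    T=lambda a,b,z:(x+a*np.cos(w)-b*np.sin(w),y+a*np.sin(w)+b*np.cos(w),z)
    pg=lambda z:T(.047-.047*np.cos(g),-.047*np.sin(g),z)
    return dict(peg=pg(.186),plate=pg(.157),hinge=T(.047,0,.165),lid=T(0,0,.105),pin=T(0,.078,.133+pin),axis=T(0,0,.148),tower=T(0,.078,.125))
def togo(target): # mm shift in tool axes
    s=observe();return R.from_euler('xyz',s['tool_rot']).inv().apply(np.array(target)-s['position'])/.5
E
python3 - <<'E'
from h import *
ob=[('top','peg',328.4,185),('top','hinge',333,169.4),('top','lid',327.4,188.4),('top','pin',301.4,177),
('side','peg',303,175.4),('side','hinge',287.4,175.4),('side','plate',303.2,184.4),('side','pin',284.4,206)]
f=lambda v:np.concatenate([project(n,pts(v)[k])-(a,b) for n,k,a,b in ob])
r=least_squares(f,[.55,-.07,0,.1,.01],loss='soft_l1')
print(r.x.round(4));print(f(r.x).reshape(-1,2).round(1))
for k,v in pts(r.x).items():print(k,np.round(v,4))
E
```

```text
[ 0.5763 -0.0693 -0.388   0.0433  0.0065]
[[-0.6 -0.4]
 [ 0.1  0.2]
 [-0.3 -0.4]
 [-0.1 -0.1]
 [ 0.1 -0.6]
 [ 0.5  0. ]
 [-0.1 -0.6]
 [ 0.3  0. ]]
peg [ 0.5756 -0.0712  0.186 ]
plate [ 0.5756 -0.0712  0.157 ]
hinge [ 0.6198 -0.0871  0.165 ]
lid [ 0.5763 -0.0693  0.105 ]
pin [0.6058 0.0029 0.1395]
axis [ 0.5763 -0.0693  0.148 ]
tower [0.6058 0.0029 0.125 ]
```

```bash
cat >> h.py <<'E'
V=[.5763,-.0693,-.388,.0433,.0065]
def L(a,b,z):
    w=V[2];return (V[0]+a*np.cos(w)-b*np.sin(w),V[1]+a*np.sin(w)+b*np.cos(w),z)
def show(*P):
    for p in P:print(p,togo(L(*p)).round(4))
E
python3 -c "
from h import *
show((-.005,.05,.215),(-.005,.04,.17))"
```

```text
(-0.005, 0.05, 0.215) [-1.1222 -0.8786  0.0325]
(-0.005, 0.04, 0.17) [-1.1215 -0.8985  0.1225]
```

Emit:
play_rows(
  deltas=[
    [-0.05,-0.04,0,0,0,0,1],
    [-0.11,-0.09,0,0,0,0,1],
    [-0.18,-0.14,0,0,0,0,1],
    [-0.25,-0.2,0,0,0,0,1],
    [-0.32,-0.25,0,0,0,0,1],
    [-0.39,-0.31,0,0,0,0,1],
    [-0.46,-0.36,0,0,0,0,1],
    [-0.53,-0.42,0,0,0,0,1],
    [-0.6,-0.47,0,0,0,0,1],
    [-0.67,-0.52,0,0,0,0,1],
  ],
)

```text
clock: 1.1
position: [0.4415, 0.2241, 0.2313]
tool_rot: [-3.142, -0.0, 2.787]
force: [0.1, 0.5, 0.0]
grip_width: 0.0001
finger_force: 0.0
```

```bash
python3 -c "
from h import *
s=observe();print(s['clock'],s['position'],s['tool_rot'],s['grip_width'],s['force'])
show((-.005,.05,.215),(-.005,.04,.17))"
```

```text
1.1 [0.44154572 0.2241456  0.23132449] [-3.14157763e+00 -2.01235603e-05  2.78680212e+00] 0.00011795395787234741 [0.14755774 0.54252279 0.03655051]
(-0.005, 0.05, 0.215) [-0.4499 -0.3564  0.0326]
(-0.005, 0.04, 0.17) [-0.4493 -0.3764  0.1226]
```

Emit:
play_rows(
  deltas=[
    [-0.07,-0.05,0,0,0,0,1],
    [-0.14,-0.11,0,0,0,0,1],
    [-0.21,-0.16,0,0,0,0,1],
    [-0.28,-0.22,0,0,0,0,1],
    [-0.34,-0.27,0,0,0,0,1],
    [-0.4,-0.31,0,0,0,0,1],
    [-0.44,-0.345,0.02,0,0,0,1],
    [-0.45,-0.356,0.06,0,0,0,1],
    [-0.45,-0.356,0.1,0,0,0,1],
    [-0.45,-0.356,0.12,0,0,0,1],
  ],
)

```text
clock: 2.1
position: [0.5893, -0.0195, 0.1695]
tool_rot: [-3.141, -0.002, 2.786]
force: [-0.6, 0.2, 0.2]
grip_width: -0.0
finger_force: 0.0
```

Run:
```python
from h import *
import cv2
s=observe();print(s['clock'],s['position'],s['tool_rot'],s['grip_width'],s['force'])
p0=togo(L(-.005,.05,.17))
for d in (.021,):
  for g in (0.05,.2,.4,.6,.8,1.,1.2,1.4,1.6,1.75,1.9):
    show((.047-.047*np.cos(g)-d*np.sin(g),-.047*np.sin(g)+d*np.cos(g),.17))
a=grab_frame('side')[150:250,240:360,::-1];b=grab_frame('wrist')[:,:,::-1]
o=np.zeros((600,640,3),np.uint8);o[:200,:240]=cv2.resize(a,None,fx=2,fy=2);o[200:]=b
cv2.imwrite('pics/p1.png',o)
```

```text
2.1 [ 0.58931313 -0.01948148  0.16952622] [-3.14064275e+00 -2.09348625e-03  2.78628418e+00] -1.2018636978767254e-05 [-0.6300538   0.22315147  0.18746792]
(np.float64(-0.0009908247932476613), np.float64(0.018624734512572412), 0.17) [-0.0095 -0.0652 -0.0009]
(np.float64(-0.003235185105234643), np.float64(0.011243939587298198), 0.17) [-0.0045 -0.0798 -0.0009]
(np.float64(-0.0044676519066172635), np.float64(0.0010396187855540133), 0.17) [-0.0014 -0.1001 -0.0009]
(np.float64(-0.003648265842050625), np.float64(-0.009206148336463417), 0.17) [-0.0024 -0.1206 -0.0008]
(np.float64(-0.0008096932482067505), np.float64(-0.0190848953759871), 0.17) [-0.0074 -0.1406 -0.0008]
(np.float64(0.0039349009432316055), np.float64(-0.0282027878627402), 0.17) [-0.0163 -0.1591 -0.0008]
(np.float64(0.010396364734284586), np.float64(-0.03619632419644949), 0.17) [-0.0287 -0.1755 -0.0008]
(np.float64(0.018317099953931007), np.float64(-0.04274682730855257), 0.17) [-0.0441 -0.1891 -0.0009]
(np.float64(0.027381331884288963), np.float64(-0.0475931493112778), 0.17) [-0.0619 -0.1994 -0.0009]
(np.float64(0.034713859731173455), np.float64(-0.049990506671714376), 0.17) [-0.0764 -0.2047 -0.0009]
(np.float64(0.042322307801148956), np.float64(-0.05126518502544205), 0.17) [-0.0915 -0.2077 -0.0009]
```

View pics/p1.png

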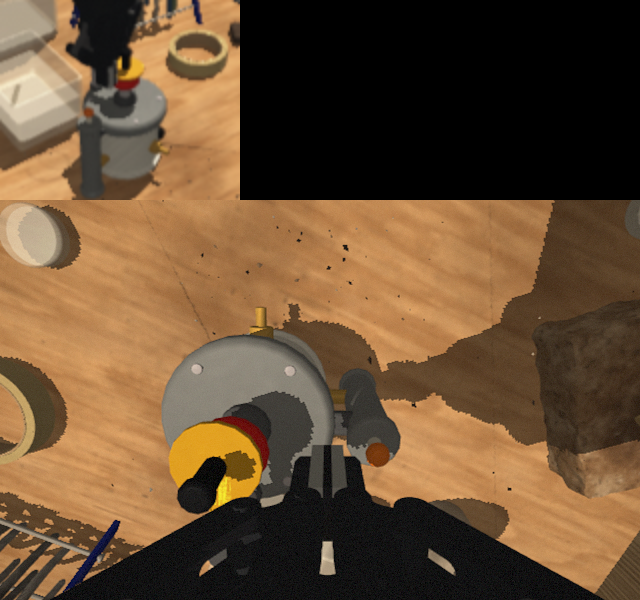

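The wrist view shows the shut tips at (327,460), beside the peg at (200,490), with free space between them. I'll push along the arc.

Emit:
play_rows(
  deltas=[
    [-0.006,-0.03,0,0,0,0,1],
    [-0.006,-0.06,0,0,0,0,1],
    [-0.005,-0.08,0,0,0,0,1],
    [-0.003,-0.1,0,0,0,0,1],
    [-0.003,-0.12,0,0,0,0,1],
    [-0.008,-0.14,0,0,0,0,1],
    [-0.017,-0.16,0,0,0,0,1],
    [-0.034,-0.177,0,0,0,0,1],
    [-0.052,-0.19,0,0,0,0,1],
    [-0.07,-0.199,0,0,0,0,1],
  ],
)

```text
clock: 3.2
position: [0.5889, -0.1257, 0.1712]
tool_rot: [-3.141, -0.0, 2.786]
force: [-0.2, 0.4, 0.2]
grip_width: 0.0001
finger_force: 0.5
```

Emit:
play_rows(
  deltas=[
    [-0.014,-0.004,0,0,0,0,1],
    [-0.028,-0.006,0,0,0,0,1],
    [-0.028,-0.006,0,0,0,0,1],
  ],
)

```text
clock: 3.5
position: [0.6012, -0.1326, 0.1711]
tool_rot: [-3.141, 0.0, 2.787]
force: [-0.5, 0.5, -0.2]
grip_width: -0.0003
finger_force: 0.0
```

Run:
```python
from h import *
import cv2
s=observe();print(s['clock'],s['position'],s['tool_rot'],s['grip_width'],s['force'])
a=grab_frame('side')[150:250,240:360,::-1];b=grab_frame('wrist')[:,:,::-1]
o=np.zeros((600,640,3),np.uint8);o[:200,:240]=cv2.resize(a,None,fx=2,fy=2);o[200:]=b
cv2.imwrite('pics/p2.png',o)
c=get_calibration('wrist')
for g in (1.5,1.6,1.7,1.8,1.9,2.):
  v=V.copy();v[3]=g;P=pts(v);print(g,project('wrist',P['peg'],c).round()+[0,200],project('wrist',P['plate'],c).round()+[0,200])
show((0,0,.17),(0,0,.155),(-.02,-.02,.17))
```

```text
3.5 [ 0.60119202 -0.132603    0.17110832] [-3.14146527e+00  2.71264241e-04  2.78674834e+00] -0.00032302746575239106 [-0.49866232  0.54324613 -0.23906829]
1.5 [334. 478.] [333. 447.]
1.6 [333. 488.] [332. 456.]
1.7 [334. 498.] [333. 464.]
1.8 [335. 507.] [334. 473.]
1.9 [338. 517.] [336. 481.]
2.0 [342. 526.] [339. 488.]
(0, 0, 0.17) [0.0889 0.1012 0.0023]
(0, 0, 0.155) [0.0889 0.1012 0.0323]
(-0.02, -0.02, 0.17) [0.1303 0.0626 0.0023]
```

View pics/p2.png

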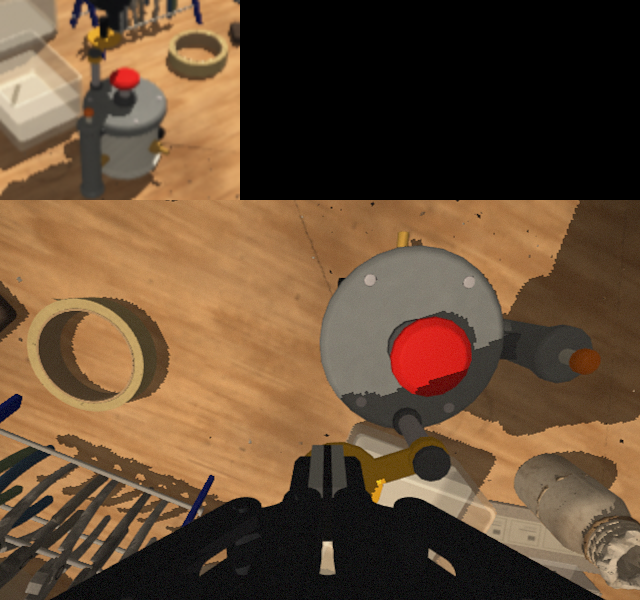

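The cap is uncovered (red, about (431,357)) and the guard is swung behind the tips. Next I'll move over the plunger at z 0.17 and check the guard angle.

Emit:
play_rows(
  deltas=[
    [0.03,0.02,0,0,0,0,1],
    [0.06,0.06,0,0,0,0,1],
    [0.088,0.099,0,0,0,0,1],
    [0.089,0.101,0.0,0,0,0,1],
    [0.089,0.101,0.0,0,0,0,1],
  ],
)

```text
clock: 4.1
position: [0.5763, -0.069, 0.1715]
tool_rot: [3.142, 0.0, 2.788]
force: [0.2, -0.1, 0.6]
grip_width: 0.0001
finger_force: 0.0
```

Run:
```python
from h import *
import cv2
s=observe();print(s['clock'],s['position'],s['tool_rot'],s['force'])
a=grab_frame('side')[140:250,240:360,::-1];t=grab_frame('top')[150:230,280:380,::-1];b=grab_frame('wrist')[200:,:,::-1]
o=np.zeros((530,760,3),np.uint8);o[:330,:360]=cv2.resize(a,None,fx=3,fy=3);o[:320,360:760]=cv2.resize(t,None,fx=4,fy=4);o[330:,:640]=b
cv2.imwrite('pics/p3.png',o)
for g in (1.6,1.75,1.9,2.):
  v=V.copy();v[3]=g;P=pts(v);q=P['peg'];print(g,((project('side',q)-[240,140])*3).round(),((project('top',q)-[280,150])*4).round()+[360,0],project('wrist',q).round()+[0,130])
show((0,0,.148),(0,0,.128))
```

```text
4.1 [ 0.57627331 -0.06902052  0.17154875] [3.14150992e+00 3.76539077e-04 2.78807514e+00] [ 0.16356371 -0.13361582  0.61183689]
1.6 [173.  60.] [638.  95.] [223. 504.]
1.75 [166.  58.] [640.  86.] [225. 516.]
1.9 [159.  56.] [641.  75.] [230. 528.]
2.0 [154.  56.] [641.  69.] [234. 535.]
(0, 0, 0.148) [0.0008 0.0021 0.0467]
(0, 0, 0.128) [0.0009 0.0021 0.0867]
```

View pics/p3.png

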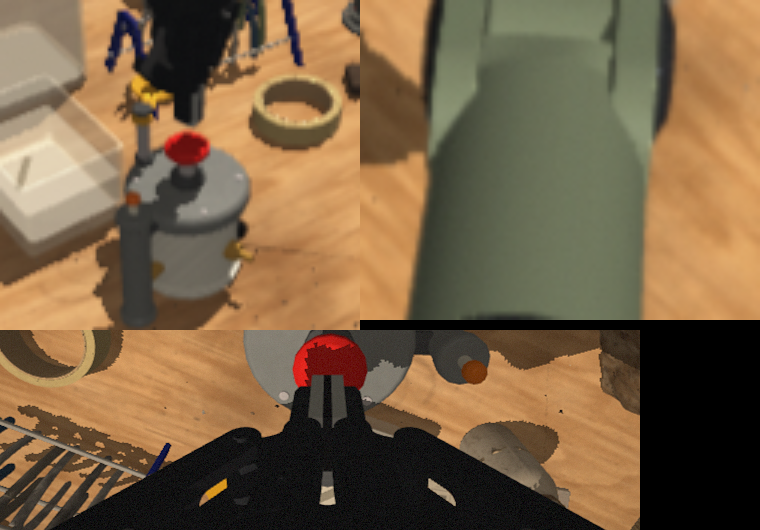

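The guard is well aside, with its yellow plate behind and to the left, and the tips are over the cap. First press: approach gently and watch the force.

Emit:
play_rows(
  deltas=[
    [0,0.002,0.03,0,0,0,1],
    [0,0.002,0.05,0,0,0,1],
    [0,0.002,0.07,0,0,0,1],
    [0,0.002,0.082,0,0,0,1],
    [0,0.002,0.086,0,0,0,1],
    [0,0.002,0.086,0,0,0,1],
  ],
)

```text
clock: 4.85
position: [0.5767, -0.0693, 0.1283]
tool_rot: [-3.141, 0.0, 2.786]
force: [-1.8, 0.4, 10.1]
grip_width: -0.0001
finger_force: 5.4
```

Emit:
play_rows(
  deltas=[
    [0,0,0.004,0,0,0,1],
    [0,0,0.008,0,0,0,1],
    [0,0,0.008,0,0,0,1],
  ],
)

```text
clock: 5.15
position: [0.577, -0.0693, 0.127]
tool_rot: [3.141, 0.001, 2.786]
force: [-18.3, 2.9, 56.6]
grip_width: 0.0001
finger_force: 28.2
```

Emit:
play_rows(
  deltas=[
    [0,0,-0.02,0,0,0,1],
    [0,0,-0.045,0,0,0,1],
    [0,0,-0.056,0,0,0,1],
    [0,0,-0.056,0,0,0,1],
    [0,0,-0.056,0,0,0,1],
  ],
)

```text
clock: 5.65
position: [0.5763, -0.0686, 0.1517]
tool_rot: [-3.141, -0.001, 2.787]
force: [-0.5, -0.4, -0.5]
grip_width: -0.0002
finger_force: 0.0
```

Emit:
play_rows(
  deltas=[
    [0,0,0.02,0,0,0,1],
    [0,0,0.036,0,0,0,1],
    [0,0,0.046,0,0,0,1],
    [0,0,0.05,0,0,0,1],
    [0,0,0.051,0,0,0,1],
    [0,0,0.051,0,0,0,1],
  ],
)

```text
clock: 6.25
position: [0.5771, -0.0688, 0.1273]
tool_rot: [3.141, 0.001, 2.786]
force: [-5.4, -0.1, 29.5]
grip_width: -0.0001
finger_force: 15.1
```

Bottomed at 29 N. I'll repeat full strokes.

Emit:
play_rows(
  deltas=[
    [0,0,-0.02,0,0,0,1],
    [0,0,-0.041,0,0,0,1],
    [0,0,-0.051,0,0,0,1],
    [0,0,-0.051,0,0,0,1],
    [0,0,-0.035,0,0,0,1],
    [0,0,-0.02,0,0,0,1],
    [0,0,-0.006,0,0,0,1],
    [0,0,-0.002,0,0,0,1],
    [0,0,-0.0005,0,0,0,1],
    [0,0,-0.0005,0,0,0,1],
  ],
)

```text
clock: 7.25
position: [0.5769, -0.0687, 0.1274]
tool_rot: [3.141, 0.001, 2.787]
force: [-6.7, 1.1, 29.2]
grip_width: -0.0002
finger_force: 14.1
```

Emit:
play_rows(
  deltas=[
    [0,0,-0.02,0,0,0,1],
    [0,0,-0.041,0,0,0,1],
    [0,0,-0.051,0,0,0,1],
    [0,0,-0.051,0,0,0,1],
    [0,0,-0.035,0,0,0,1],
    [0,0,-0.02,0,0,0,1],
    [0,0,-0.006,0,0,0,1],
    [0,0,-0.002,0,0,0,1],
    [0,0,0,0,0,0,1],
    [0,0,0,0,0,0,1],
  ],
)

```text
clock: 8.25
position: [0.5769, -0.0686, 0.1274]
tool_rot: [3.141, 0.001, 2.787]
force: [-6.5, 0.8, 28.4]
grip_width: 0.0002
finger_force: 14.4
```

Emit:
play_rows(
  deltas=[
    [0,0,-0.02,0,0,0,1],
    [0,0,-0.041,0,0,0,1],
    [0,0,-0.051,0,0,0,1],
    [0,0,-0.051,0,0,0,1],
    [0,0,-0.035,0,0,0,1],
    [0,0,-0.02,0,0,0,1],
    [0,0,-0.006,0,0,0,1],
    [0,0,-0.002,0,0,0,1],
    [0,0,0,0,0,0,1],
    [0,0,0,0,0,0,1],
  ],
)

```text
clock: 9.25
position: [0.5768, -0.0686, 0.1274]
tool_rot: [3.141, 0.001, 2.787]
force: [-5.7, 0.8, 29.5]
grip_width: -0.0003
finger_force: 14.6
```

Emit:
play_rows(
  deltas=[
    [0,0,-0.02,0,0,0,1],
    [0,0,-0.041,0,0,0,1],
    [0,0,-0.051,0,0,0,1],
    [0,0,-0.051,0,0,0,1],
    [0,0,-0.035,0,0,0,1],
    [0,0,-0.02,0,0,0,1],
    [0,0,-0.006,0,0,0,1],
    [0,0,-0.002,0,0,0,1],
    [0,0,0,0,0,0,1],
    [0,0,0,0,0,0,1],
  ],
)

```text
clock: 10.25
position: [0.5768, -0.0687, 0.1273]
tool_rot: [3.141, 0.001, 2.787]
force: [-5.8, 0.3, 29.7]
grip_width: -0.0001
finger_force: 14.7
```

Emit:
play_rows(
  deltas=[
    [0,0,-0.02,0,0,0,1],
    [0,0,-0.05,0,0,0,1],
    [0,0,-0.08,0,0,0,1],
    [0,0,-0.12,0,0,0,1],
    [0,0,-0.16,0,0,0,1],
    [0.04,0,-0.2,0,0,0,1],
    [0.1,0,-0.22,0,0,0,1],
    [0.16,0,-0.22,0,0,0,1],
    [0.2,0,-0.22,0,0,0,1],
    [0.2,0,-0.22,0,0,0,1],
  ],
)

```text
clock: 11.25
position: [0.4806, -0.033, 0.2361]
tool_rot: [-3.141, -0.002, 2.788]
force: [1.5, -0.1, 0.3]
grip_width: -0.0
finger_force: 0.0
```

Run:
```python
from h import *
import cv2
s=observe();print(s['clock'],s['position'],s['force'])
a=grab_frame('side')[140:250,240:360,::-1];t=grab_frame('top')[150:230,280:380,::-1];b=grab_frame('wrist')[:,:,::-1]
o=np.zeros((600,760,3),np.uint8);o[:330,:360]=cv2.resize(a,None,fx=3,fy=3);o[:320,360:760]=cv2.resize(t,None,fx=4,fy=4);o[330:,:432]=cv2.resize(b,(432,270))
cv2.imwrite('pics/p4.png',o)
v=V.copy()
for g,p in ((1.6,.04),(1.75,.045),(1.9,.048),(2.,.052)):
  v[3]=g;v[4]=p;P=pts(v);q=P['peg'];print(g,((project('side',q)-[240,140])*3).round(),p,((project('side',P['pin'])-[240,140])*3).round(1))
```

```text
11.25 [ 0.48058217 -0.03303919  0.23609422] [ 1.48175872 -0.10258159  0.31107674]
1.6 [173.  60.] 0.04 [132.7 167. ]
1.75 [166.  58.] 0.045 [132.5 162.2]
1.9 [159.  56.] 0.048 [132.3 159.4]
2.0 [154.  56.] 0.052 [132.2 155.5]
```

View pics/p4.png

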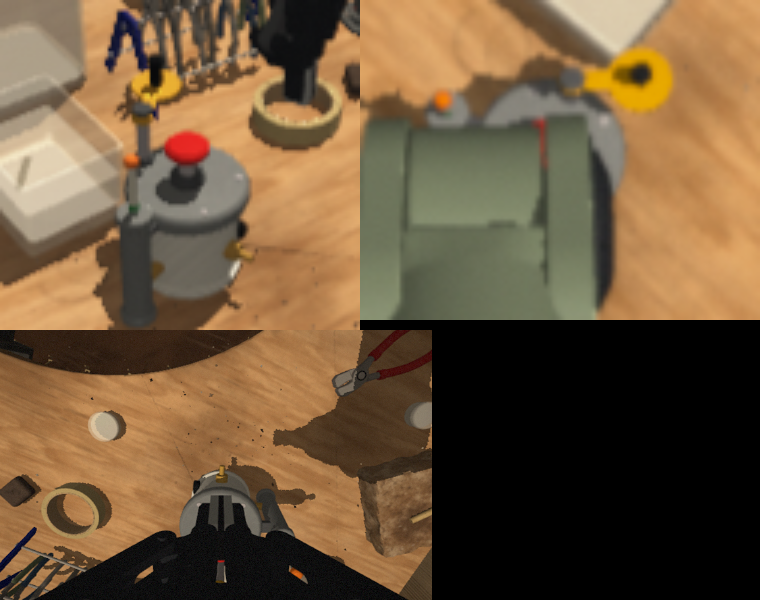

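The guard is at about 1.95 and the plunger is up. The pin head is at (132,160) and green shows at the pin's foot, so it's out or nearly out. I'll do two more full strokes to be sure, then compare.

Emit:
play_rows(
  deltas=[
    [-0.06,0,0,0,0,0,1],
    [-0.13,0,0.02,0,0,0,1],
    [-0.18,0,0.06,0,0,0,1],
    [-0.2,0,0.11,0,0,0,1],
    [-0.2,0,0.155,0,0,0,1],
    [-0.2,0,0.185,0,0,0,1],
    [-0.2,0,0.205,0,0,0,1],
    [-0.2,0,0.216,0,0,0,1],
    [-0.2,0,0.22,0,0,0,1],
    [-0.2,0,0.22,0,0,0,1],
  ],
)

```text
clock: 12.4
position: [0.5768, -0.0693, 0.1275]
tool_rot: [-3.141, -0.0, 2.786]
force: [-7.6, -0.2, 21.0]
grip_width: -0.0001
finger_force: 10.6
```

Emit:
play_rows(
  deltas=[
    [0,0,-0.02,0,0,0,1],
    [0,0,-0.041,0,0,0,1],
    [0,0,-0.055,0,0,0,1],
    [0,0,-0.055,0,0,0,1],
    [0,0,-0.035,0,0,0,1],
    [0,0,-0.02,0,0,0,1],
    [0,0,-0.006,0,0,0,1],
    [0,0,-0.002,0,0,0,1],
    [0,0,0,0,0,0,1],
    [0,0,0,0,0,0,1],
  ],
)

```text
clock: 13.4
position: [0.5774, -0.0687, 0.1274]
tool_rot: [3.141, 0.002, 2.787]
force: [-3.1, -0.0, 26.8]
grip_width: 0.0001
finger_force: 13.1
```

Emit:
play_rows(
  deltas=[
    [0,0,-0.02,0,0,0,1],
    [0,0,-0.05,0,0,0,1],
    [0,0,-0.08,0,0,0,1],
    [0,0,-0.12,0,0,0,1],
    [0,0,-0.16,0,0,0,1],
    [0.04,0,-0.2,0,0,0,1],
    [0.1,0,-0.22,0,0,0,1],
    [0.16,0,-0.22,0,0,0,1],
    [0.2,0,-0.22,0,0,0,1],
    [0.2,0,-0.22,0,0,0,1],
  ],
)

```text
clock: 14.4
position: [0.4806, -0.033, 0.2361]
tool_rot: [-3.141, -0.002, 2.788]
force: [-0.3, 1.1, 0.4]
grip_width: 0.0002
finger_force: 0.0
```

Run:
```python
from h import *
import cv2
s=observe();print(s['clock'],s['position'],s['force'])
f=grab_frame('side')[:,:,::-1]
a=f[140:250,240:360];p=cv2.imread('pics/p4.png')[:330,:360]
print('diff around pin',np.abs(cv2.resize(a,None,fx=3,fy=3).astype(int)-p)[130:230,115:150].mean())
o=np.zeros((600,800,3),np.uint8);o[:,:300]=cv2.resize(f[185:225,274:294],(300,600),interpolation=0);o[:320,310:800]=cv2.resize(grab_frame('top')[100:260,200:445,::-1],None,fx=2,fy=2)
cv2.imwrite('pics/p5.png',o)
for i in(.048,.052):
  for z in (0.125,.133+i): 
    v=V.copy();v[4]=i;x=list(pts(v)['pin']);x[2]=z;print(i,z,(project('side',x)-[274,185])*15)
```

```text
14.4 [ 0.48064661 -0.03301509  0.2361173 ] [-0.32169792  1.09549395  0.41011658]
diff around pin 0.4079047619047619
0.048 0.125 [163.34635552 380.53638869]
0.048 0.181 [151.6691906  121.76788499]
0.052 0.125 [163.34635552 380.53638869]
0.052 0.185 [150.80055693 102.51877465]
```

View pics/p5.png

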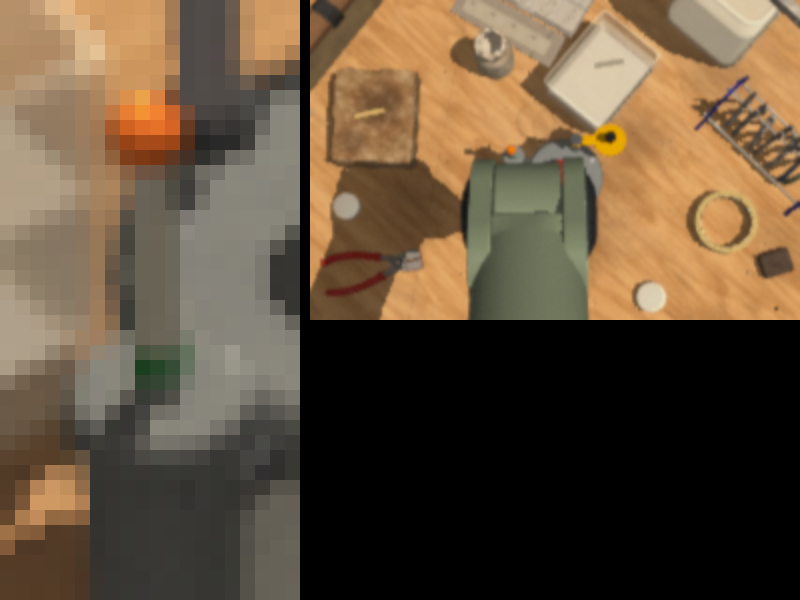

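Two more strokes left the pin where it was, so it is fully out: the head top is at row ~97 against 102 predicted, and the green band shows. The bystanders haven't moved, and the arm is clear.

```bash
python3 -c "
from workcell import *
print(job_done())"
```

```text
the job is handed in; nothing more can be done
None
```

The job is handed in: the guard is aside at about 1.95 rad, the plunger is let up, and the pressure pin is fully out with its green band in view. The first press briefly peaked at about 57 N at the fingertips; the later strokes held at 20 to 30 N.

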